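Clamp the walnut blank in the screw jig

TASK

Slide the dark walnut blank along the jig's base, between the two guides and under the clamp screw, until its end is fully home against the stop; then turn the T-handle clockwise until the blank is firmly clamped, stopping when the handle takes about three times the effort of free running, so that the wood is not crushed. Leave it clamped, let go of everything, and do not shift the pale offcut, the screwdriver or the brush.

Things in the scene. Friction and masses are not known exactly. Their poses are not given: they have to be found in the camera images.
- blank: Dark brown walnut bar, 195 long (x) x 44 wide (y) x 28 high (z) mm, about 0.2 kg, lying flat on the bench. Origin: centre of its underside. Both ends are alike.
- clamp: Clamping jig fixed to the bench: light grey base plate 15 mm thick, blue iron gooseneck, vertical steel screw. Origin: bench height, on the screw axis; mouth towards its -x, z up. Plate x -160 to +100, y -55 to +55 mm. Blue arm: x -22 to +95, y -20 to +20 mm, 65 to 97 mm above the bench; column at x +59 to +95 mm. The pad clears the lying blank by 3 to 11 mm.
- stop (a point): On the jig: middle of the upright aluminium stop face, at plate height (15 mm above the bench), 45 mm beyond the screw axis along the jig's x; the face is 30 mm high. With the blank home its end touches it, its centre is 97.5 mm before it and its near end sticks out 150 mm before the screw axis, where it can be held (say 160 mm before the stop, clear of guides and handle).
- mouth (a point): On the jig: middle of the mouth between the two aluminium side guides, at plate height, 58 mm before the screw axis. The guides are 18 mm high above the plate, 74 mm apart here, narrowing within 28 mm to 50 mm apart (inner faces) and running straight from there to the stop.
- screw: The clamp screw, handle and pad. Goes down 4 mm per radian of clockwise turn. Origin: screw axis at the T-bar's centre line, 142 mm above the bench at handle joint 0; does not turn. Under it a black cushioned pad (1 mm per 30 N), face 14 mm across, set by hand on the screw at a height that differs by 6 mm from time to time: the angle at which it meets the blank is unknown and must be felt.
- t_grip (a point): Centre of the T-handle's cross bar, on the screw axis; its x axis points along the bar, z up. The bar is steel, round, 14 mm in diameter, 80 mm long plus 17 mm balls at its ends (97 mm in all), on a stem 12 mm in diameter. It sits on the screw in a rubber bush that twists by 0.67 rad per N m before the screw follows, and springs back when let go. The bar goes down with the screw.
- t_handle (a joint): Turn of the screw, rad (without the twist of the bush); grows clockwise from above (tightening). 0 to 0.5 at the start, limit 4.6; clamped 1 to 3.3 rad from the start. Free running takes 0.10 to 0.15 N m; once the pad bears, torque rises about 0.007 N m per newton (0.4 to 0.6 N m per rad of bar turn): about 0.25 at 20 N, 0.4 at 40 N, 0.6 at 70 N. The screw holds itself when let go.
- offcut: Pale pine offcut, the same size as the blank (195 x 44 x 28 mm), to be left where it lies. Origin: centre of its underside; x along its length.
- screwdriver: Blue-handled screwdriver lying at the right, to be left alone.
- brush: Brush lying at the left, to be left alone.
Things that resemble listed ones, but are neither listed nor needed, are in the scene too. What is shaped like the blank but blue or turquoise is not meant.

How it is judged:
On the way, in this order (a step that is already met when the one before it is completed fails the run):
1. the blank lies flat on the jig's base between the guides, its end home against the stop (within about 4 mm), not yet clamped (x of blank in the frame of clamp between -0.057 and -0.048 m and y of blank in the frame of clamp between -0.005 and 0.005 m and z of blank in the frame of clamp below 0.019 m and angle between the x axis of blank and the x axis of clamp, either way round below 0.07 rad and contact force between blank and screw below 2 N), for 0.3 s.
2. the screw's pad presses on the blank with more than 20 N (x of blank in the frame of clamp between -0.057 and -0.048 m and y of blank in the frame of clamp between -0.005 and 0.005 m and z of blank in the frame of clamp below 0.019 m and angle between the x axis of blank and the x axis of clamp, either way round below 0.07 rad and contact force between blank and screw above 20 N), for 0.3 s.
At the end, for the whole second after the job is handed in: The blank lies at rest in the jig, flat on the base, between the guides (within 5 mm of the middle, straight within 0.07 rad) and home against the stop (within about 4 mm), and the screw's pad holds it with 20 to 75 N (all of step 2 and contact force between blank and screw below 75 N and linear speed of blank below 0.01 m/s); the robot touches nothing.
It fails at once if the blank is crushed: the pad presses on it with more than 75 N (contact force between blank and screw above 75 N).
It fails at once if the offcut, the screwdriver or the brush is shifted by more than 25 mm (distance of any of offcut, screwdriver, brush from where it was at the start of the episode above 0.025 m).
It also fails if it takes over 72 s, if anything falls off the work surface, if the arm or the gripper's body presses on something with over 40 N, if the wrist force passes 120 N, or if a joint passes its speed limit or range.

ROBOT

A 7-joint arm with a two-finger parallel gripper is mounted at the origin on the work surface. World frame = base frame: x ahead of the robot, y to its left, z up, the work surface at z = 0. Lengths are in m, angles in rad, forces in N, time in s.
With the tool pointing down it reaches from about 0.35 to 0.9 m from the base axis. Payload 7.2 kg.
Tool frame: the origin (TCP) lies on the centre line of the jaws, within the pads' length; the fingertips stand 17 mm ahead of it and the grasp point (between the pads) lies 2 mm behind it; z points along the fingers, y is the line along which they close (so a half turn about z gives the same grasp; the last joint's range is limited). The gripper opens to 85 mm and grips with 20 to 120 N. Pads are 22 mm wide; open, the fingers measure 114 mm over their backs; the gripper's body (76 mm by 85 mm) begins 54 mm behind the grasp point. The pads swing forward as they close: fully open they stand 13 mm farther back than shut.
Start: joints at [-1.198, 0.411, -0.013, 1.596, 0.006, 1.134, -0.082], TCP at [0.267, 0.565, 0.219] pointing down, gripper open.
Joint ranges: [-2.95, 2.95], [-0.29, 1.99], [-1.47, 1.44], [0.14, 2.54], [-1.03, 4.17], [0.13, 1.85], [-2.86, 2.86]. Speed limits (rad/s): [2.39, 2.39, 3.01, 3.01, 3.14, 3.14, 3.14].

INTERFACE

Orientations are given as a unit quaternion [x, y, z, w].
In Python, from cell import state, get_image, calibration, hand_in, cut_out, pinpoint gives the robot as it stands.
- The arm moves only by the tool move_arm, never from a script. Its argument "plan" is a list of rows, each a list of 7 numbers: the shift along the tool's x, y, z in mm, then the turn, a rotation vector about the tool's x, y, z in degrees, then the closure, from -1 (fully open) to 1 (shut). In form: [[tx, ty, tz, ax, ay, az, gripper], ...]. A call has 1 to 12 rows; each row shifts and turns the commanded pose from where the row before left it, along the tool's axes as they then stand; what a row does not reach is not made up. A row lasts 1/8 s, in which the tool goes at most 62.5 mm and 10.7 degrees, less where a joint would pass 70% of its speed; a pose out of reach is approached as far as the arm can. A call with a gripper value outside its range is refused whole. The fingers move at their own pace and stop on an object; "grip_force" is the grip in N (left out, the last holds). Time passes only in rows, so rows that do not move let the fingers close. It gives the time, the measured TCP pose, the force, the opening and the grip force at its end, in the units of the state.
- state(): the state, without advancing time (a new reading comes with each control period).
- get_image(name): name is "scene" or "side" or "wrist"; returns the picture (420x560x3 uint8, red, green, blue); there is no depth.
- calibration(name): a dict with "mtx" (3x3 intrinsics, pixels), "camera_from_world" (4x4, takes a point from world to camera coordinates); the wrist camera has in their place "hand_eye" (4x4, takes a point from camera to tool coordinates, whose origin is the TCP and whose axes are the flange's). Camera axes: x right, y up, looking along -z (the intrinsics and any distortion apply to the point x, -y, -z); pixel columns grow to the right and rows downward; lengths in m; the calibration is good to about 2 mm. A picture is of the moment at which its call begins: read the wrist's pose just before it. calibration takes no time and is no camera call.
- hand_in(): hands the job in; it is judged then, once.
Trained networks look in the newest picture that a camera, given by its name, has taken for a name from the list of things; names that differ only in an ending like _2 or _b are one class to them, and where a whole thing is asked for, a point or a joint stands for the part that bears it (a point fixed in the world has none). Each returns a list of dicts, best first, with "confidence" (0 to 1); they miss things now and then, are a little off and sometimes report something else, mostly with a low value. They report only what shows in the picture. A call takes as long as a camera call. They do not tell look-alikes from the thing itself.
- cut_out(camera, name): "region" (420x560 bool, what is visible of it).
- pinpoint(camera, name): "at" ([x, y, z] in m, in the coordinates of the camera as it stood for that picture, good to about 4 mm: a listed point, or the origin of a listed thing).
The state is a dict: "time_s": time; "joints": joint angles; "joint_velocities": joint speeds; "tau": joint torques, N m; "position": TCP position; "tcp_rot": TCP orientation; "force": force on the tool from outside, world axes, zero at the start; "moment": the same for the moment, N m; "finger_gap": finger opening in m; "grasp_force": force on a finger pad.
Only numpy, scipy, OpenCV 4.12 (cv2) and the standard library are available. Lean on these libraries where they do the work, as an engineer would, in place of code of your own. Each camera call takes 0.05 s, during which the arm holds its last target. There are 200 camera calls.

## Working session

There is one attempt and no reset: what is moved stays moved. The work goes in short steps, Python scripts to look and compute and a tool call to move; the robot and the scene stay as the last step left them, time stands still between calls to the robot, and variables do not carry over. Pictures are saved under pics/ and viewed, at most 10 in all, crops included, and the job is handed in when it is done.

Besides the shell and the picture viewer there is one more tool, called by a JSON object that holds its "api" and its "payload", one argument or row to a line. move_arm: Moves the arm, as the interface text tells. Its arguments: {"type":"object","properties":{"plan":{"type":"array","items":{"type":"array","items":{"type":"number"}}},"grip_force":{"type":"number"}},"required":["plan"]}

```bash
ls; mkdir -p pics; cat > h.py <<'E'
import numpy as np, cv2
from cell import state, get_image, calibration, hand_in, cut_out, pinpoint
from scipy.spatial.transform import Rotation as R
def T_wc(cam, s=None):
    c=calibration(cam)
    if cam=='wrist':
        T=np.eye(4);T[:3,:3]=R.from_quat(s['tcp_rot']).as_matrix();T[:3,3]=s['position']
        return T@c['hand_eye']
    return np.linalg.inv(c['camera_from_world'])
def w(T,p): return (T[:3,:3]@np.array(p)+T[:3,3])
def onplane(cam,T,uv,z):
    K=np.array(calibration(cam)['mtx']); 
    d=np.linalg.inv(K)@np.array([uv[0],uv[1],1.]); d=T[:3,:3]@np.array([d[0],-d[1],-d[2]])
    o=T[:3,3]; return o+d*(z-o[2])/d[2]
E
python3 - <<'E'
from h import *
s=state();print(s['position'],s['tcp_rot'],s['force'],s['finger_gap'],s['time_s'])
ims=[]
for c in ['scene','side']:
    im=get_image(c);cv2.imwrite(f'pics/{c}0.png',im[:,:,::-1])
    T=T_wc(c)
    print(c,T[:3,3].round(3),calibration(c).keys())
    for n in ['blank','clamp','stop','mouth','screw','t_grip','offcut','screwdriver','brush']:
        print(n,[(w(T,r['at']).round(3).tolist(),round(r['confidence'],2)) for r in pinpoint(c,n)][:4])
E
```

```text
pics
[0.26647265 0.56477217 0.2177592 ] [ 2.18589507e-01  9.75816578e-01 -7.87688958e-04 -1.14712766e-04] [0.95115529 0.16437711 0.05125144] 0.08553610794991583 0.0
scene [1.824 0.291 1.01 ] dict_keys(['mtx', 'camera_from_world'])
blank [([0.209, -0.327, -0.002], 0.88), ([0.394, 0.128, 0.002], 0.85), ([0.503, -0.256, -0.001], 0.55)]
clamp [([0.673, -0.069, 0.003], 0.57), ([0.718, -0.071, 0.016], 0.39)]
stop [([0.72, -0.073, 0.014], 0.79)]
mouth [([0.618, -0.056, 0.01], 0.59), ([0.671, -0.066, 0.142], 0.31)]
screw [([0.671, -0.068, 0.14], 0.63)]
t_grip [([0.674, -0.066, 0.139], 0.68), ([0.671, -0.066, 0.143], 0.44)]
offcut [([0.545, 0.297, -0.002], 0.74)]
screwdriver [([0.504, -0.454, 0.0], 0.45), ([0.673, -0.065, 0.142], 0.43)]
brush [([0.502, 0.451, -0.002], 0.75)]
side [-0.207 -0.872  0.857] dict_keys(['mtx', 'camera_from_world'])
blank [([0.507, -0.258, -0.002], 0.83), ([0.209, -0.322, 0.002], 0.81), ([0.394, 0.133, 0.001], 0.78)]
clamp [([0.676, -0.065, -0.006], 0.91)]
stop [([0.713, -0.075, 0.018], 0.59)]
mouth [([0.614, -0.053, 0.016], 0.68)]
screw [([0.67, -0.067, 0.144], 0.72)]
t_grip [([0.67, -0.07, 0.142], 0.57)]
offcut [([0.552, 0.298, 0.001], 0.8)]
screwdriver [([0.499, -0.451, -0.002], 0.76)]
brush [([0.502, 0.457, -0.0], 0.56)]
```

View pics/scene0.png

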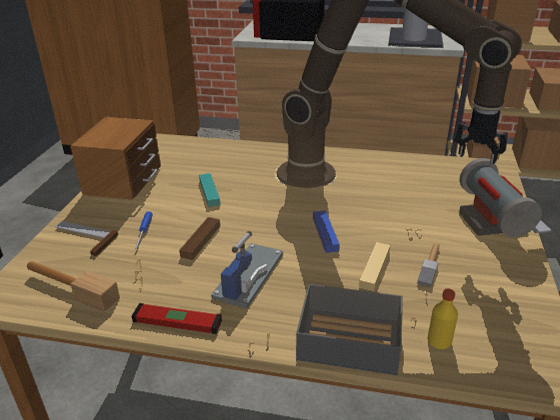

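View pics/side0.png

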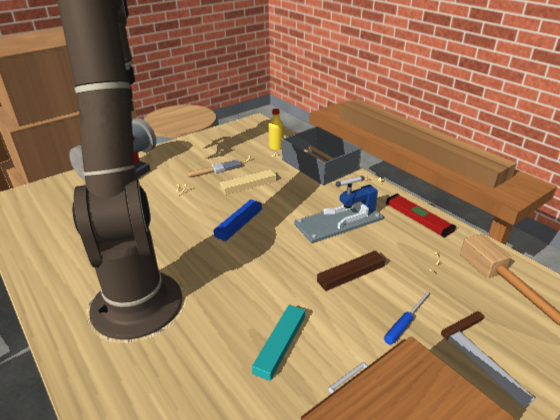

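The dark walnut blank is at scene pixel (200,238) and side pixel (350,270). The jig is at (248,272) in scene, and the pale offcut at (375,265). Next I'll get the yaws from the masks.

```bash
cat >> h.py <<'E'
from scipy.optimize import least_squares
def proj(cam,T,P):
    K=np.array(calibration(cam)['mtx']);P=(np.asarray(P)-T[:3,3])@T[:3,:3]
    q=np.c_[P[:,0],-P[:,1],-P[:,2]]@K.T
    return q[:,:2]/q[:,2:]
def boxmask(cam,T,x,y,yaw,z0=0,dim=(.195,.044,.028)):
    L=np.array([[a*dim[0]/2,b*dim[1]/2,c*dim[2]] for a in(-1,1) for b in(-1,1) for c in(0,1)])
    c,s=np.cos(yaw),np.sin(yaw)
    P=np.c_[x+c*L[:,0]-s*L[:,1],y+s*L[:,0]+c*L[:,1],z0+L[:,2]]
    return cv2.convexHull(proj(cam,T,P).astype(np.float32))[:,0]
def fitbox(views,x,y,yaws=np.linspace(0,np.pi,13)[:-1],z0=0,step=(.008,.008,.2)):
    # views: (cam,T,mask); maximise IoU
    from scipy.optimize import minimize
    def cost(p):
        t=0
        for cam,T,m in views:
            h=boxmask(cam,T,*p,z0=z0); a=np.zeros((m.shape[0]*4,m.shape[1]*4),np.uint8)
            cv2.fillConvexPoly(a,np.round(h*4+1.5).astype(np.int32),1); 
            M=np.kron(m,np.ones((4,4),bool)); a=a>0
            t+=1-(a&M).sum()/((a|M).sum()+1)
        return t
    y0=min(yaws,key=lambda q:cost([x,y,q]))
    S=np.array([[x,y,y0]]+[[x+step[0],y,y0],[x,y+step[1],y0],[x,y,y0+step[2]]])
    r=minimize(cost,[x,y,y0],method='Nelder-Mead',options=dict(initial_simplex=S,maxiter=90,xatol=2e-4,fatol=1e-4))
    return r.x,r.fun
E
python3 - <<'E'
from h import *
V=[];J=[]
for c in ['scene','side']:
    get_image(c);T=T_wc(c)
    for r in cut_out(c,'blank'):
        m=r['region'];v,u=np.nonzero(m);p=onplane(c,T,(u.mean(),v.mean()),.014)
        print(c,p.round(3),m.sum(),round(r['confidence'],2))
        if np.hypot(p[0]-.505,p[1]+.257)<.04: V.append((c,T,m))
print(len(V),fitbox(V,.505,-.257))
E
```

```text
scene [0.4   0.132 0.014] 666 0.92
scene [ 0.208 -0.322  0.014] 407 0.72
scene [ 0.511 -0.256  0.014] 830 0.66
scene [ 0.649 -0.066  0.014] 2634 0.24
side [ 0.503 -0.256  0.014] 1316 0.94
side [ 0.202 -0.326  0.014] 1660 0.58
side [0.39  0.128 0.014] 843 0.58
2 (array([ 0.50490756, -0.25589382,  3.00089651]), np.float64(0.098766892657003))
```

{"api": "move_arm", "payload": {
  "plan": [
    [-37,-43,-7,0,0,0,-1],
    [-37,-43,-7,0,0,0,-1],
    [-37,-43,-7,0,0,0,-1],
    [-37,-43,-7,0,0,0,-1],
    [-37,-43,-7,0,0,0,-1],
    [-37,-43,-7,0,0,0,-1],
    [-37,-43,-7,0,0,0,-1],
    [-37,-43,-7,0,0,0,-1],
    [-37,-43,-7,0,0,0,-1],
    [-37,-43,-7,0,0,0,-1],
    [-37,-43,-7,0,0,0,-1],
    [-37,-43,-7,0,0,0,-1]
  ]
}}

```text
time_s: 2.7
position: [0.4483, -0.0927, 0.3033]
tcp_rot: [0.218, 0.976, 0.0, 0.001]
force: [1.0, -0.4, -0.1]
finger_gap: 0.0851
grasp_force: 0.0
```

{"api": "move_arm", "payload": {
  "plan": [
    [-37,-43,-7,0,0,-6,-1],
    [-37,-43,-7,0,0,-6,-1],
    [0,0,0,0,0,-5,-1],
    [0,0,0,0,0,0,-1]
  ]
}}

```text
time_s: 3.2
position: [0.4838, -0.1987, 0.3164]
tcp_rot: [0.073, 0.997, -0.0, -0.0]
force: [-0.6, 0.2, 0.3]
finger_gap: 0.0852
grasp_force: 0.0
```

```bash
python3 - <<'E'
from h import *
s=state();print(s['time_s'],s['position'],s['tcp_rot'],s['joints'])
print(calibration('wrist'))
im=get_image('wrist');cv2.imwrite('pics/w1.png',im[:,:,::-1]);T=T_wc('wrist',s);np.savez('w1.npz',T=T)
for n in ['blank','clamp','stop','mouth','screw','t_grip']:
    print(n,[(w(T,r['at']).round(3).tolist(),round(r['confidence'],2)) for r in pinpoint('wrist',n)][:4])
E
```

```text
3.2 [ 0.48384282 -0.19873528  0.31640317] [ 7.28255802e-02  9.97344670e-01 -3.00227163e-05 -2.07762739e-04] [-0.26804955  0.17316045  0.66479838  1.73189607 -0.1111503   1.27500213
  1.84702561]
{'mtx': array([[342.13397553,   0.        , 279.77572101],
       [  0.        , 342.13397553, 203.92508519],
       [  0.        ,   0.        ,   1.        ]]), 'hand_eye': array([[-1.16573118e-03,  9.49803721e-01,  3.12844263e-01,
         8.05083299e-02],
       [ 9.99999287e-01,  1.18772912e-03,  1.20254137e-04,
         4.15495694e-05],
       [-2.57356414e-04,  3.12844181e-01, -9.49804429e-01,
        -1.55052963e-01],
       [ 0.00000000e+00,  0.00000000e+00,  0.00000000e+00,
         1.00000000e+00]])}
blank [([0.393, 0.131, -0.0], 0.91), ([0.504, -0.253, -0.0], 0.7)]
clamp [([0.667, -0.068, 0.001], 0.92)]
stop [([0.715, -0.073, 0.013], 0.62)]
mouth [([0.61, -0.056, 0.016], 0.73)]
screw []
t_grip [([0.5, -0.454, 0.001], 0.71), ([0.669, -0.065, 0.002], 0.54)]
```

View pics/w1.png

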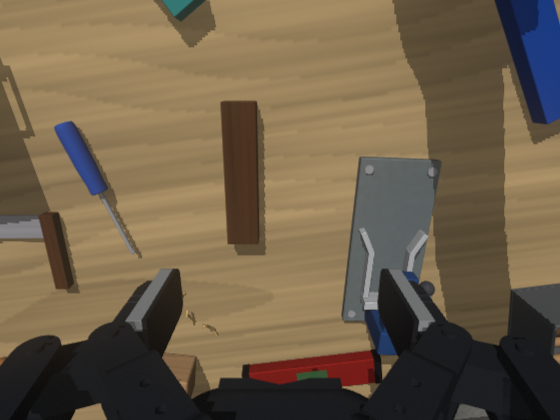

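The blank spans (221..259, 101..243). The jig plate's near corners are at about (360,157) and (440,160), and its right edge is partly hidden. I'll fit the poses from these.

```bash
python3 - <<'E'
from h import *
T=np.load('w1.npz')['T']
m=max((r['region'] for r in cut_out('wrist','blank')),key=lambda m:m[100:240,225:255].sum())
print(fitbox([('wrist',T,m)],.505,-.256))
# plate: segment light grey-green plate by colour
im=cv2.imread('pics/w1.png');hsv=cv2.cvtColor(im,cv2.COLOR_BGR2HSV)
print(hsv[200,390],hsv[300,355])
g=((hsv[...,1]<70)&(hsv[...,2]>60)&(hsv[...,2]<190)).astype(np.uint8);g[:,:330]=0;g[:,450:]=0;g[:150]=0;g[330:]=0
# left edge: first grey column per row; top edge: first row per col; right edge
def line(pts,z=.015):
    P=np.array([onplane('wrist',T,p,z)[:2] for p in pts]);vx,vy,x,y=cv2.fitLine(P.astype(np.float32),cv2.DIST_HUBER,0,1e-3,1e-4).ravel()
    if vx<0: vx,vy=-vx,-vy
    r=(P-[x,y])@[-vy,vx];return (x,y),(vx,vy),np.arctan2(vy,vx),np.abs(r).max()
L=line([(np.nonzero(g[v])[0][0]-.5,v) for v in range(170,310,4)])
Rr=line([(np.nonzero(g[v])[0][-1]+.5,v) for v in range(170,225,4)])
Tp=line([(u,np.nonzero(g[:,u])[0][0]-.5) for u in range(366,434,4)])
print(L,Rr,Tp,sep='\n')
E
```

```text
(array([ 0.50393129, -0.25538237,  2.98690674]), np.float64(0.05989862924770917))
[90 15 99] [ 85  15 100]
((np.float32(0.62236834), np.float32(-0.1164663)), (np.float32(0.98260945), np.float32(-0.1856844)), np.float32(-0.18676832), np.float64(0.002343024984521495))
((np.float32(0.574408), np.float32(0.006379676)), (np.float32(0.9834423), np.float32(-0.18122144)), np.float32(-0.18222831), np.float64(0.001066512732277008))
((np.float32(0.5098865), np.float32(-0.04732006)), (np.float32(0.18225063), np.float32(0.9832521)), np.float32(1.3875214), np.float64(0.0007482432965797189))
```

{"api": "move_arm", "payload": {
  "plan": [
    [17,-26,30,0,0,0,-1],
    [17,-27,40,0,0,0,-1],
    [0,0,55,0,0,0,-1],
    [0,0,55,0,0,0,-1],
    [0,0,50,0,0,0,-1],
    [0,0,30,0,0,0,-0.3],
    [0,0,20,0,0,0,-0.3],
    [0,0,10,0,0,0,-0.3],
    [0,0,0,0,0,0,-0.3],
    [0,0,0,0,0,0,-0.3]
  ]
}}

```text
time_s: 4.85
position: [0.4433, -0.2461, 0.0274]
tcp_rot: [0.072, 0.997, -0.0, 0.001]
force: [-0.1, -0.3, 0.9]
finger_gap: 0.0558
grasp_force: 0.0
```

{"api": "move_arm", "payload": {
  "plan": [
    [0,0,8,0,0,0,-0.3],
    [0,0,0,0,0,0,1],
    [0,0,0,0,0,0,1],
    [0,0,0,0,0,0,1],
    [0,0,0,0,0,0,1],
    [0,0,0,0,0,0,1]
  ],
  "grip_force": 60
}}

```text
time_s: 5.6
position: [0.4427, -0.2459, 0.0186]
tcp_rot: [0.072, 0.997, 0.0, 0.0]
force: [-0.4, -0.0, 0.9]
finger_gap: 0.0
grasp_force: 0.0
```

```bash
python3 - <<'E'
from h import *
s=state();im=get_image('wrist');cv2.imwrite('pics/w2.png',im[:,:,::-1]);T=T_wc('wrist',s)
for r in cut_out('wrist','blank'):
    v,u=np.nonzero(r['region']);print(r['confidence'],u.min(),u.max(),v.min(),v.max())
for c in ['side','scene']:
    get_image(c);print([(w(T_wc(c),r['at']).round(3).tolist(),round(r['confidence'],2)) for r in pinpoint(c,'blank')])
E
```

```text
0.73 231 327 183 382
[([0.209, -0.323, 0.003], 0.89), ([0.509, -0.254, -0.002], 0.75), ([0.392, 0.132, 0.002], 0.66)]
[([0.505, -0.255, -0.001], 0.71), ([0.392, 0.13, 0.0], 0.71)]
```

View pics/w2.png

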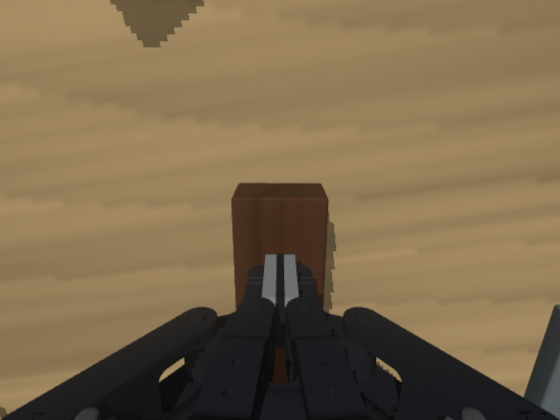

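The blank's near end is at row 183 and still centred at column 280, yet the fingers appear shut (tips at row 255). I'll check the side view, zoomed in.

```bash
python3 - <<'E'
from h import *
s=state();print({k:np.round(v,3) for k,v in s.items()})
im=get_image('side')
q=proj('side',T_wc('side'),[s['position']])[0];print(q)
u,v=int(q[0]),int(q[1]);c=im[v-70:v+70,u-90:u+100]
cv2.imwrite('pics/s2.png',cv2.resize(c,None,fx=4,fy=4,interpolation=cv2.INTER_CUBIC)[:,:,::-1])
E
```

```text
{'time_s': np.float64(5.9), 'joints': array([ 0.011,  0.536,  0.518,  2.084, -0.444,  0.629,  2.261]), 'joint_velocities': array([-0.   ,  0.   ,  0.001,  0.001, -0.001, -0.   , -0.   ]), 'tau': array([-2.0000e-03, -5.0707e+01,  8.2330e+00, -1.7569e+01,  9.0000e-03,
        2.0000e-03, -0.0000e+00]), 'position': array([ 0.443, -0.246,  0.019]), 'tcp_rot': array([ 0.072,  0.997, -0.   ,  0.   ]), 'force': array([ 0.773, -0.029, -0.095]), 'moment': array([-0.013, -0.026, -0.026]), 'grasp_force': np.float64(0.0), 'finger_gap': np.float64(-0.0)}
[332.20125779 276.69260012]
```

View pics/s2.png

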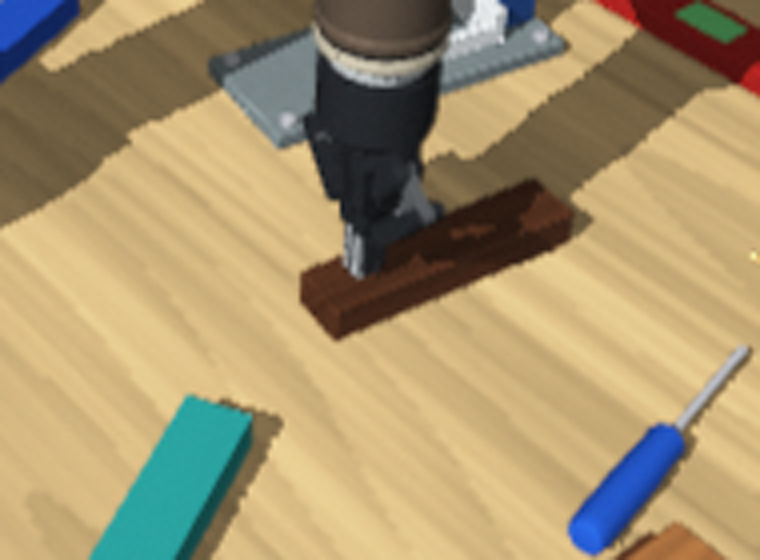

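The shut fingers seem to pass into the bar with no force at all. I'll test contact with a small sideways shift.

{"api": "move_arm", "payload": {
  "plan": [
    [0,4,0,0,0,0,1],
    [0,4,0,0,0,0,1],
    [0,0,0,0,0,0,1]
  ]
}}

```text
time_s: 6.32
position: [0.444, -0.2374, 0.0185]
tcp_rot: [0.072, 0.997, 0.0, -0.0]
force: [-0.2, -1.0, -0.0]
finger_gap: 0.0
grasp_force: 0.0
```

```bash
python3 - <<'E'
from h import *
s=state();im=get_image('wrist');cv2.imwrite('pics/w3.png',im[:,:,::-1])
print(s['force'],s['position'],s['moment'])
for r in cut_out('wrist','blank'):
    v,u=np.nonzero(r['region']);print(r['confidence'],u.min(),u.max(),v.min(),v.max())
    for row in (200,220,240): print(row,u[v==row].min(),u[v==row].max())
E
```

```text
[-0.21112036 -1.02064822 -0.04937903] [ 0.44397031 -0.23736153  0.0185432 ] [-0.01946189 -0.04663217  0.01999927]
0.98 213 307 183 382
200 213 307
220 214 307
240 215 307
```

The bar did not move relative to the bench, and the fingertip's rows suggest the tips may be shorter than stated. I'll lift and measure where they are.

{"api": "move_arm", "payload": {
  "plan": [
    [0,0,-50,0,0,0,1],
    [0,0,-50,0,0,0,1],
    [0,0,0,0,0,0,1]
  ]
}}

```text
time_s: 6.8
position: [0.4459, -0.2393, 0.1218]
tcp_rot: [0.072, 0.997, -0.001, 0.003]
force: [0.4, -0.7, -0.0]
finger_gap: -0.0002
grasp_force: 0.0
```

```bash
python3 - <<'E'
from h import *
s=state();p=np.array(s['position']);Rt=R.from_quat(s['tcp_rot']).as_matrix();print(p)
im=get_image('wrist');T=T_wc('wrist',s)
sd=get_image('side');Ts=T_wc('side')
zs=np.array([-.03,-.017,0,.017])
P=p+np.c_[zs*0,zs*0,zs]@Rt.T
P2=p+np.c_[zs*0+.011,zs*0,zs]@Rt.T
print('wrist x=0',proj('wrist',T,P).round(0).tolist());print('wrist x=11',proj('wrist',T,P2).round(0).tolist())
q=proj('side',Ts,P);print('side',q.round(1).tolist())
u,v=q[2].astype(int)
a=cv2.resize(sd[v-45:v+30,u-50:u+50],(400,300),interpolation=cv2.INTER_CUBIC)
b=im[180:405,130:430];b=cv2.resize(b,(400,300))
cv2.imwrite('pics/w4.png',np.hstack([a,b])[:,:,::-1]);print(u,v)
E
```

```text
[ 0.4458811  -0.23926095  0.12183473]
wrist x=0 [[280.0, 293.0], [280.0, 277.0], [280.0, 259.0], [280.0, 245.0]]
wrist x=11 [[280.0, 269.0], [280.0, 255.0], [280.0, 239.0], [280.0, 226.0]]
side [[334.3, 235.2], [334.0, 239.3], [333.7, 244.5], [333.3, 249.7]]
333 244
```

View pics/w4.png

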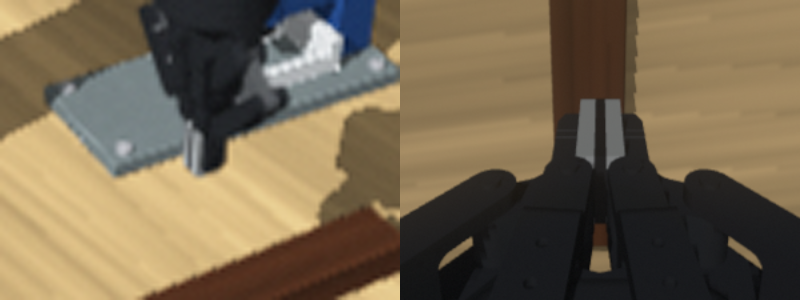

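The tip is at wrist row 254 both when lowered and when lifted, and at about (333,242) in the side view. So the real fingertips stand about 17 mm behind the reported TCP, not ahead of it. The fingers were closing above the bar, so I'll redo the grasp lower.

{"api": "move_arm", "payload": {
  "plan": [
    [3,-7,30,0,0,0,-0.4],
    [0,0,40,0,0,0,-0.4],
    [0,0,25,0,0,0,-0.4],
    [0,0,15,0,0,0,-0.4],
    [0,0,10,0,0,0,-0.4],
    [0,0,6,0,0,0,-0.4],
    [0,0,6,0,0,0,-0.4],
    [0,0,0,0,0,0,-0.4]
  ]
}}

```text
time_s: 7.9
position: [0.44, -0.2444, -0.0134]
tcp_rot: [0.072, 0.997, 0.0, 0.0]
force: [0.4, -0.5, 1.2]
finger_gap: 0.0602
grasp_force: 0.0
```

{"api": "move_arm", "payload": {
  "plan": [
    [0,0,0,0,0,0,1],
    [0,0,0,0,0,0,1],
    [0,0,0,0,0,0,1],
    [0,0,0,0,0,0,1],
    [0,0,0,0,0,0,1]
  ],
  "grip_force": 60
}}

```text
time_s: 8.52
position: [0.4403, -0.2448, -0.0128]
tcp_rot: [0.072, 0.997, -0.0, 0.001]
force: [-1.2, 0.8, 5.2]
finger_gap: 0.0427
grasp_force: 61.7
```

{"api": "move_arm", "payload": {
  "plan": [
    [0,0,0,0,0,0,-0.3],
    [0,0,-2,0,0,0,-0.3],
    [0,0,-2,0,0,0,-0.3],
    [0,0,0,0,0,0,1],
    [0,0,0,0,0,0,1],
    [0,0,0,0,0,0,1],
    [0,0,0,0,0,0,1]
  ],
  "grip_force": 60
}}

```text
time_s: 9.4
position: [0.4401, -0.2446, -0.0089]
tcp_rot: [0.072, 0.997, 0.0, 0.0]
force: [-0.7, 0.6, 6.0]
finger_gap: 0.043
grasp_force: 61.0
```

{"api": "move_arm", "payload": {
  "plan": [
    [0,0,-20,0,0,0,1],
    [0,0,-35,0,0,0,1],
    [10,50,0,0,0,0,1],
    [10,50,0,0,0,0,1],
    [10,50,0,0,0,0,1],
    [10,50,0,0,0,0,1],
    [0,18,0,0,0,2.3,1],
    [0,0,0,0,0,0,1],
    [0,0,0,0,0,0,1]
  ]
}}

```text
time_s: 10.52
position: [0.4314, -0.0239, 0.0456]
tcp_rot: [0.092, 0.996, -0.0, -0.0]
force: [0.6, -0.1, -2.2]
finger_gap: 0.043
grasp_force: 61.5
```

```bash
python3 - <<'E'
from h import *
s=state();print(s['time_s'],s['position'],s['tcp_rot'][0]*2,s['force'],s['finger_gap'],s['joints'])
im=get_image('wrist');T=T_wc('wrist',s);np.savez('w5.npz',T=T)
cv2.imwrite('pics/w5.png',im[:,:,::-1])
for n in ['blank','clamp','stop','mouth']:
    print(n,[(w(T,r['at']).round(3).tolist(),round(r['confidence'],2)) for r in pinpoint('wrist',n)][:2])
E
```

```text
10.525 [ 0.43141028 -0.02388293  0.04555873] 0.18390398056792756 [ 0.55227853 -0.1198187  -2.18620276] 0.04296934028416828 [-0.55377967  0.39450268  0.60841411  2.24392706 -0.39530313  0.60560769
  1.73483785]
blank [([0.498, -0.035, 0.053], 0.86), ([0.392, 0.13, -0.003], 0.76)]
clamp []
stop []
mouth []
```

View pics/w5.png

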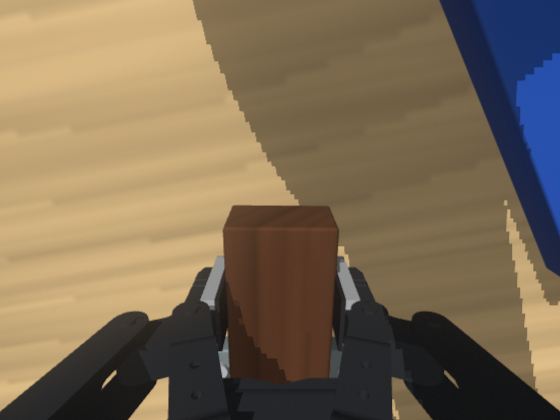

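The blank is held square and centred between the pads (columns 224–338). Lowering it onto the plate.

{"api": "move_arm", "payload": {
  "plan": [
    [0,0,15,0,0,0,1],
    [0,0,15,0,0,0,1],
    [0,0,6,0,0,0,1],
    [0,0,2,0,0,0,1],
    [0,0,0,0,0,0,1]
  ]
}}

```text
time_s: 11.4
position: [0.4316, -0.0231, 0.0075]
tcp_rot: [0.092, 0.996, -0.0, -0.0]
force: [0.1, -0.3, -1.2]
finger_gap: 0.043
grasp_force: 61.6
```

{"api": "move_arm", "payload": {
  "plan": [
    [0,0,1.5,0,0,0,1],
    [-10,0,0,0,0,0,1],
    [-12,0,0,0,0,0,1],
    [-12,0,0,0,0,0,1],
    [-12,0,0,0,0,0,1],
    [-10,0,0,0,0,0,1],
    [0,0,0,0,0,0,1]
  ]
}}

```text
time_s: 12.28
position: [0.4876, -0.0336, 0.0061]
tcp_rot: [0.092, 0.996, -0.0, 0.0]
force: [0.8, -0.2, 0.8]
finger_gap: 0.0431
grasp_force: 61.8
```

{"api": "move_arm", "payload": {
  "plan": [
    [-12,0,0,0,0,0,1],
    [-12,0,0,0,0,0,1],
    [-12,0,0,0,0,0,1],
    [-12,0,0,0,0,0,1],
    [-8,0,0,0,0,0,1],
    [0,0,0,0,0,0,1]
  ]
}}

```text
time_s: 13.02
position: [0.5429, -0.0438, 0.0061]
tcp_rot: [0.092, 0.996, -0.0, 0.001]
force: [1.1, -1.0, 1.4]
finger_gap: 0.0428
grasp_force: 61.9
```

{"api": "move_arm", "payload": {
  "plan": [
    [-4,0,0,0,0,0,1],
    [-3,0,0,0,0,0,1],
    [0,0,0,0,0,0,1]
  ]
}}

```text
time_s: 13.4
position: [0.5487, -0.0449, 0.0061]
tcp_rot: [0.092, 0.996, -0.0, 0.0]
force: [-2.4, 0.0, 2.3]
finger_gap: 0.0429
grasp_force: 62.2
```

{"api": "move_arm", "payload": {
  "plan": [
    [-2,0,0,0,0,0,1],
    [-2,0,0,0,0,0,1],
    [0,0,0,0,0,0,1]
  ]
}}

```text
time_s: 13.78
position: [0.5524, -0.0455, 0.0061]
tcp_rot: [0.092, 0.996, 0.0, -0.0]
force: [-2.1, 0.7, 4.4]
finger_gap: 0.0427
grasp_force: 62.2
```

{"api": "move_arm", "payload": {
  "plan": [
    [-2,0,0,0,0,0,1],
    [-1,0,0,0,0,0,1],
    [0,0,0,0,0,0,1]
  ]
}}

```text
time_s: 14.15
position: [0.5548, -0.0459, 0.0061]
tcp_rot: [0.092, 0.996, 0.0, -0.001]
force: [-3.7, 2.2, 6.9]
finger_gap: 0.0429
grasp_force: 62.7
```

{"api": "move_arm", "payload": {
  "plan": [
    [-2,0,0,0,0,0,1],
    [0,0,0,0,0,0,1]
  ]
}}

```text
time_s: 14.4
position: [0.5548, -0.0459, 0.0061]
tcp_rot: [0.092, 0.996, 0.001, -0.002]
force: [-11.9, 2.4, 15.0]
finger_gap: 0.0431
grasp_force: 63.6
```

```bash
python3 - <<'E'
from h import *
s=state();print(s['position'],s['force'],s['moment'])
V=[]
for c in ['scene','side']:
    im=get_image(c);T=T_wc(c);cv2.imwrite(f'pics/{c}6.png',im[:,:,::-1])
    for n in ['blank','stop','mouth','screw','t_grip','clamp']:
        print(c,n,[(w(T,r['at']).round(3).tolist(),round(r['confidence'],2)) for r in pinpoint(c,n)][:3])
a=cv2.imread('pics/scene6.png')[225:315,190:310];b=cv2.imread('pics/side6.png')[160:250,280:400]
cv2.imwrite('pics/j6.png',np.hstack([cv2.resize(a,(400,300),interpolation=2),cv2.resize(b,(400,300),interpolation=2)]))
E
```

```text
[ 0.55476937 -0.04593896  0.00607928] [-11.85036217   2.36501688  15.00638581] [0.15525212 2.26376596 0.00500665]
scene blank [([0.622, -0.058, 0.017], 0.94), ([0.393, 0.129, 0.0], 0.76), ([0.211, -0.322, -0.003], 0.69)]
scene stop [([0.718, -0.071, 0.014], 0.56)]
scene mouth [([0.619, -0.059, 0.014], 0.8)]
scene screw [([0.671, -0.07, 0.141], 0.54), ([0.619, -0.055, 0.013], 0.45)]
scene t_grip [([0.672, -0.066, 0.138], 0.63)]
scene clamp [([0.674, -0.07, 0.003], 0.59)]
side blank [([0.209, -0.322, -0.0], 0.91), ([0.622, -0.062, 0.013], 0.9), ([0.393, 0.132, 0.0], 0.8)]
side stop [([0.716, -0.077, 0.015], 0.66), ([0.67, -0.065, 0.143], 0.64)]
side mouth [([0.617, -0.058, 0.017], 0.72), ([0.671, -0.065, 0.143], 0.37)]
side screw [([0.671, -0.066, 0.144], 0.73)]
side t_grip [([0.669, -0.069, 0.144], 0.69)]
side clamp []
```

View pics/j6.png

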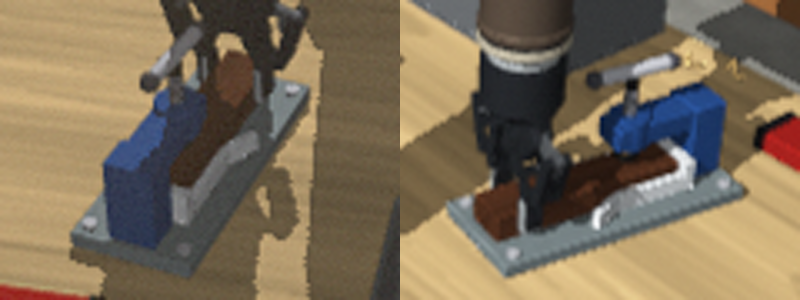

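The blank is home: it stopped advancing at 12 N, and its end sits at the stop in both views. The T-bar shows at (150,80)–(195,38) in the left crop and (597,78)–(672,63) in the right. I'll release and rise.

{"api": "move_arm", "payload": {
  "plan": [
    [0,0,0,0,0,0,-0.2],
    [0,0,0,0,0,0,-0.6],
    [0,0,0,0,0,0,-0.6],
    [0,0,-15,0,0,0,-0.6],
    [0,0,-25,0,0,0,-0.6],
    [20,0,-40,0,0,0,-0.6],
    [0,0,-50,0,0,0,-0.6],
    [0,0,-50,0,0,0,-0.6],
    [0,0,-50,0,0,0,-1],
    [0,0,0,0,0,0,-1]
  ]
}}

```text
time_s: 16.35
position: [0.5399, -0.0435, 0.2408]
tcp_rot: [0.092, 0.996, 0.001, 0.004]
force: [-0.0, -0.1, -0.7]
finger_gap: 0.0857
grasp_force: 0.0
```

```bash
python3 - <<'E'
from h import *
s=state();print(s['time_s'],s['position'],s['force'],s['moment'],s['joints'])
Ts=T_wc('scene');Td=T_wc('side')
for c,T,a,b in [('scene',Ts,(235,249),(248.5,236.4)),('side',Td,(339.1,183.4),(361.6,178.9))]:
    A=onplane(c,T,a,.142);B=onplane(c,T,b,.142);d=(A-B)[:2];print(c,A.round(3),B.round(3),((A+B)/2).round(3),np.linalg.norm(d),np.degrees(np.arctan2(d[1],d[0])))
for c in ['scene','side','wrist']:
    get_image(c);T=T_wc(c,state());print(c,[(n,[(w(T,r['at']).round(3).tolist(),round(r['confidence'],2)) for r in pinpoint(c,n)][:2]) for n in ('blank','t_grip')])
im=get_image('wrist');cv2.imwrite('pics/w7.png',im[:,:,::-1]);T=T_wc('wrist',state());np.savez('w7.npz',T=T)
E
```

```text
16.35 [ 0.53990509 -0.04347403  0.24077653] [-0.00664617 -0.1247043  -0.73198895] [ 0.01332936 -0.02545601  0.03460975] [-0.597151    0.2846803   0.73624405  1.81341434 -0.21410746  1.11602518
  1.59839206]
scene [ 0.711 -0.075  0.142] [ 0.648 -0.054  0.142] [ 0.679 -0.064  0.142] 0.06644628992166164 -18.432395376516666
side [ 0.637 -0.057  0.142] [ 0.707 -0.081  0.142] [ 0.672 -0.069  0.142] 0.07452183414048119 161.85077334627223
scene [('blank', [([0.209, -0.325, -0.002], 0.74), ([0.619, -0.059, 0.015], 0.7)]), ('t_grip', [([0.668, -0.065, 0.14], 0.48)])]
side [('blank', [([0.625, -0.058, 0.013], 0.9), ([0.208, -0.323, 0.004], 0.82)]), ('t_grip', [([0.671, -0.069, 0.143], 0.74), ([0.675, -0.065, 0.0], 0.72)])]
wrist [('blank', [([0.618, -0.057, 0.015], 0.71)]), ('t_grip', [([0.675, -0.07, 0.147], 0.79)])]
```

View pics/w7.png

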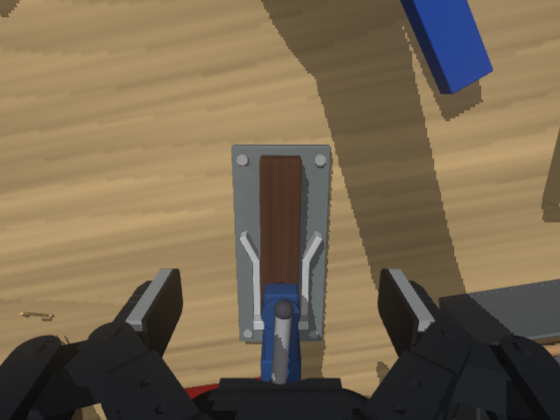

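The blank lies centred and home under the screw, with the wrist view showing it at columns 260–301. The T-bar runs from its ball at (284,309) to about (280,372), nearly along the jig. Moving over the handle.

{"api": "move_arm", "payload": {
  "plan": [
    [-44,0,0,0,0,2,-1],
    [-44,0,0,0,0,2,-1],
    [-44,5,0,0,0,1.5,-1],
    [0,0,40,0,0,0,-1],
    [0,0,40,0,0,0,-0.4],
    [0,0,20,0,0,0,-0.4],
    [0,0,10,0,0,0,-0.4],
    [0,0,0,0,0,0,-0.4]
  ]
}}

```text
time_s: 17.85
position: [0.668, -0.0667, 0.1264]
tcp_rot: [0.14, 0.99, -0.0, 0.0]
force: [-0.1, -1.3, 0.7]
finger_gap: 0.0598
grasp_force: 0.0
```

```bash
python3 - <<'E'
from h import *
s=state();print(s['time_s'],s['position'],s['tcp_rot'],s['force'],s['moment'],s['joints'][6])
a=get_image('scene')[205:295,180:300];b=get_image('side')[130:220,300:420]
cv2.imwrite('pics/j8.png',np.hstack([cv2.resize(a,(400,300),interpolation=2),cv2.resize(b,(400,300),interpolation=2)])[:,:,::-1])
E
```

```text
17.85 [ 0.66801548 -0.06668288  0.12642048] [ 1.39658229e-01  9.90199759e-01 -1.45832481e-05  1.28882078e-04] [-0.09274726 -1.27636651  0.66100072] [-0.05216591 -0.00128129 -0.01843217] 1.6777083540679614
```

View pics/j8.png

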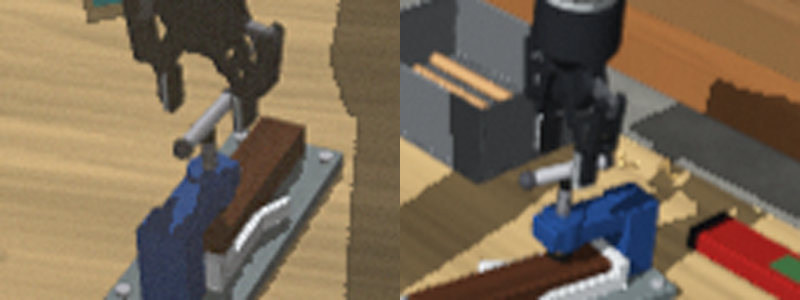

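The open fingers straddle the bar, with tips about at bar height. Lowering 13 mm and gripping.

{"api": "move_arm", "payload": {
  "plan": [
    [0,0,7,0,0,0,-0.4],
    [0,0,6,0,0,0,-0.4],
    [0,0,0,0,0,0,0.2],
    [0,0,0,0,0,0,1],
    [0,0,0,0,0,0,1],
    [0,0,0,0,0,0,1],
    [0,0,0,0,0,0,1]
  ],
  "grip_force": 80
}}

```text
time_s: 18.82
position: [0.6681, -0.0662, 0.1134]
tcp_rot: [0.139, 0.99, 0.0, 0.0]
force: [-0.8, 2.5, 3.6]
finger_gap: 0.0115
grasp_force: 77.8
```

```bash
cat > st.py <<'E'
from cell import state
import numpy as np
s=state();q=s['tcp_rot']
print(round(s['time_s'],2),np.round(s['position'],4),'yaw',round(float(np.degrees(2*np.arctan2(q[0],q[1]))),2),np.round(s['force'],1),np.round(s['moment'],3),'j7',round(s['joints'][6],2),'gap',round(s['finger_gap'],4))
E
python3 st.py
```

```text
18.82 [ 0.6681 -0.0662  0.1134] yaw 16.03 [-0.8  2.5  3.6] [0.395 0.094 0.051] j7 1.69 gap 0.0115
```

{"api": "move_arm", "payload": {
  "plan": [
    [0,0,0.3,0,0,5,1],
    [0,0,0.3,0,0,5,1],
    [0,0,0.3,0,0,5,1],
    [0,0,0.4,0,0,5,1],
    [0,0,0.4,0,0,5,1],
    [0,0,0.4,0,0,5,1]
  ]
}}

```text
time_s: 19.58
position: [0.6689, -0.0648, 0.1116]
tcp_rot: [0.392, 0.92, 0.001, 0.0]
force: [1.4, 4.5, 3.8]
finger_gap: 0.0109
grasp_force: 78.2
```

```bash
python3 st.py
```

```text
19.57 [ 0.6689 -0.0648  0.1116] yaw 46.12 [1.4 4.5 3.8] [ 0.978 -0.303  0.111] j7 1.24 gap 0.0109
```

{"api": "move_arm", "payload": {
  "plan": [
    [0.7,0.7,0.3,0,0,5,1],
    [0.7,0.7,0.3,0,0,5,1],
    [0,0,0.4,0,0,5,1],
    [0,0,0.4,0,0,5,1],
    [0,0,0.4,0,0,5,1]
  ]
}}

```text
time_s: 20.2
position: [0.67, -0.0641, 0.1099]
tcp_rot: [0.582, 0.813, 0.001, 0.002]
force: [5.5, 1.3, 0.9]
finger_gap: 0.0112
grasp_force: 77.9
```

```bash
python3 st.py
```

```text
20.2 [ 0.67   -0.0641  0.1099] yaw 71.15 [5.5 1.3 0.9] [ 0.393 -1.144  0.128] j7 0.87 gap 0.0112
```

{"api": "move_arm", "payload": {
  "plan": [
    [-0.3,1,0.3,0,0,5,1],
    [0,0,0.3,0,0,5,1],
    [0,0,0.4,0,0,5,1],
    [0,0,0.4,0,0,5,1],
    [0,0,0.4,0,0,5,1]
  ]
}}

```text
time_s: 20.82
position: [0.6714, -0.0639, 0.1083]
tcp_rot: [0.744, 0.668, 0.002, 0.002]
force: [5.2, 2.3, 1.5]
finger_gap: 0.0114
grasp_force: 78.2
```

```bash
python3 st.py
```

```text
20.82 [ 0.6714 -0.0639  0.1083] yaw 96.13 [5.2 2.3 1.5] [ 0.416 -1.288  0.147] j7 0.5 gap 0.0114
```

{"api": "move_arm", "payload": {
  "plan": [
    [0.3,1,0.4,0,0,5,1],
    [0,0,0.4,0,0,5,1],
    [0,0,0.4,0,0,5,1],
    [0,0,0.3,0,0,5,1]
  ]
}}

```text
time_s: 21.32
position: [0.6725, -0.0642, 0.1074]
tcp_rot: [0.849, 0.529, 0.002, 0.002]
force: [5.6, 2.0, 6.0]
finger_gap: 0.0116
grasp_force: 78.9
```

```bash
python3 st.py
```

```text
21.32 [ 0.6725 -0.0642  0.1074] yaw 116.12 [5.6 2.  6. ] [ 0.283 -1.051  0.3  ] j7 0.2 gap 0.0116
```

{"api": "move_arm", "payload": {
  "plan": [
    [0,0,0.3,0,0,4,1],
    [0,0,0.3,0,0,4,1],
    [0,0,0,0,0,0,1]
  ]
}}

```text
time_s: 21.7
position: [0.6729, -0.0644, 0.1071]
tcp_rot: [0.883, 0.469, 0.002, 0.002]
force: [6.1, 0.9, 6.8]
finger_gap: 0.0113
grasp_force: 79.2
```

```bash
python3 st.py
```

```text
21.7 [ 0.6729 -0.0644  0.1071] yaw 124.01 [6.1 0.9 6.8] [ 0.244 -1.122  0.342] j7 0.08 gap 0.0113
```

{"api": "move_arm", "payload": {
  "plan": [
    [0,0,0.2,0,0,4,1],
    [0,0,0.2,0,0,4,1],
    [0,0,0,0,0,0,1]
  ]
}}

```text
time_s: 22.08
position: [0.6733, -0.0647, 0.1068]
tcp_rot: [0.914, 0.407, 0.003, 0.002]
force: [7.8, 1.4, 6.1]
finger_gap: 0.0114
grasp_force: 79.2
```

```bash
python3 st.py
```

```text
22.07 [ 0.6733 -0.0647  0.1068] yaw 132.0 [7.8 1.4 6.1] [ 0.122 -1.431  0.396] j7 -0.04 gap 0.0114
```

Torque is about 0.40 N m, three times free running, so the clamp is set. Releasing and rising.

{"api": "move_arm", "payload": {
  "plan": [
    [0,0,0,0,0,0,-0.4],
    [0,0,0,0,0,0,-0.4],
    [0,0,0,0,0,0,-0.4],
    [0,0,-15,0,0,0,-0.4],
    [0,0,-30,0,0,0,-0.4],
    [0,0,-40,0,0,0,-0.4],
    [0,0,-40,0,0,0,-0.4],
    [0,0,-20,0,0,0,-0.4],
    [0,0,0,0,0,0,-0.4]
  ]
}}

```text
time_s: 23.2
position: [0.6704, -0.0647, 0.2512]
tcp_rot: [0.914, 0.406, 0.001, 0.0]
force: [-0.9, 1.0, -0.7]
finger_gap: 0.0597
grasp_force: 0.0
```

```bash
python3 st.py; python3 - <<'E'
from h import *
s=state()
for c in ['scene','side','wrist']:
    get_image(c);T=T_wc(c,s)
    for n in ['blank','t_grip','stop','offcut','brush','screwdriver']:
        print(c,n,[(w(T,r['at']).round(3).tolist(),round(r['confidence'],2)) for r in pinpoint(c,n)][:3])
    for r in cut_out(c,'t_handle')[:1]:
        v,u=np.nonzero(r['region']);print(c,'t_handle mask',r['confidence'],len(u),u.min(),u.max(),v.min(),v.max())
E
```

```text
23.2 [ 0.6704 -0.0647  0.2512] yaw 132.05 [-0.9  1.  -0.7] [ 0.014 -0.008  0.005] j7 -0.13 gap 0.0597
scene blank [([0.208, -0.324, -0.004], 0.93), ([0.396, 0.132, -0.0], 0.68), ([0.619, -0.056, 0.014], 0.6)]
scene t_grip [([0.67, -0.063, 0.132], 0.66)]
scene stop [([0.719, -0.07, 0.014], 0.82)]
scene offcut [([0.543, 0.297, -0.002], 0.97)]
scene brush [([0.504, 0.453, -0.0], 0.77)]
scene screwdriver [([0.502, -0.452, -0.001], 0.54)]
scene t_handle mask 0.7 195 230 255 237 255
side blank [([0.21, -0.325, 0.004], 0.9), ([0.626, -0.059, 0.014], 0.8), ([0.391, 0.138, 0.003], 0.76)]
side t_grip [([0.669, -0.071, 0.137], 0.62)]
side stop [([0.715, -0.074, 0.018], 0.56)]
side offcut [([0.55, 0.295, 0.0], 0.8)]
side brush [([0.501, 0.461, 0.002], 0.66)]
side screwdriver [([0.503, -0.457, -0.002], 0.57)]
side t_handle mask 0.51 155 343 356 174 209
wrist blank [([0.394, 0.13, -0.002], 0.78), ([0.619, -0.054, 0.016], 0.64), ([0.672, -0.067, 0.138], 0.46)]
wrist t_grip [([0.671, -0.069, 0.142], 0.65), ([0.718, -0.071, 0.013], 0.21)]
wrist stop [([0.719, -0.073, 0.013], 0.75)]
wrist offcut [([0.673, -0.068, 0.136], 0.51)]
wrist brush []
wrist screwdriver []
wrist t_handle mask 0.86 1927 258 306 138 247
```

```bash
python3 -c "
from cell import hand_in
print(hand_in())"
```

```text
the job is handed in; nothing more can be done
None
```

The blank is home against the stop and clamped at about 0.39–0.40 N m, roughly three times free running and an estimated 39 N on the wood. The gripper has let go, the offcut, screwdriver and brush are unmoved, and the job was handed in after about 24 s; no verdict came back.

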